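# Clear a row of sauce pots from the hot tiles into the caddy

### The arm

A 7-joint arm with a two-finger parallel gripper is mounted at the origin on the work surface. World frame = base frame: x ahead of the robot, y to its left, z up, the work surface at z = 0. Lengths are in m, angles in rad, forces in N, time in s.
With the tool pointing down it reaches from about 0.4 to 0.85 m from the base axis. Payload 10.4 kg.
Tool frame: the origin (TCP) lies at the very end of the fingers, on their centre line; the grasp point (between the pads) lies 19 mm behind it; z points along the fingers, y is the line along which they close (so a half turn about z gives the same grasp; the last joint's range is limited). The gripper opens to 85 mm and grips with 20 to 120 N. Pads are 22 mm wide; open, the fingers measure 114 mm over their backs; the gripper's body (76 mm by 85 mm) begins 54 mm behind the grasp point. The pads swing forward as they close: fully open they stand 13 mm farther back than shut.
Start: joints at [1.231, 0.332, -0.065, 1.46, 0.022, 1.35, -0.088], TCP at [0.195, -0.594, 0.231] pointing down, gripper open.
Joint ranges: [-2.6, 2.6], [-0.5, 2.12], [-1.47, 1.34], [0.16, 2.42], [-1.27, 4.41], [0.06, 2.06], [-2.6, 2.6]. Speed limits (rad/s): [2.22, 2.22, 2.79, 2.79, 3.14, 3.14, 3.14].

### API

Orientations are given as a unit quaternion [x, y, z, w].
In Python, from workcell import * gives the robot as it stands.
- The arm moves only by the tool step_arm, never from a script. Its argument "commands" is one flat list of numbers, 7 for each row, row after row: the finger opening in mm, from 0 to 85.4, then the shift along the world's x, y, z as a fraction of full scale, then the turn, a rotation vector about the world's x, y, z as a fraction of full scale. A call has exactly 10 rows; each row is the pose to reach, as a shift and turn from the pose commanded when the call began, turning the shorter way round; what a row does not reach only later rows make up. Full scale, the value 1, is 0.6 m for a shift and pi rad for a turn. A row lasts 1/8 s, in which the tool goes at most 62.5 mm and 10.7 degrees, less where a joint would pass 70% of its speed; a pose out of reach is approached as far as the arm can. A call with a number of a shift or a turn outside -1 to 1 is refused whole. A call with a gripper value outside its range is refused whole. The fingers move at their own pace and stop on an object; "squeeze" is the grip in N (left out, the last holds). Time passes only in rows, so rows that repeat a pose let the fingers close, or fill a call up. It gives the time, the measured TCP pose, the force, the opening and the grip force at its end, in the units of the state.
- get_obs(): the state, without advancing time (a new reading comes with each control period).
- camera(name): name is "scene" or "side" or "wrist"; returns the picture (480x640x3 uint8, red, green, blue); there is no depth.
- camera_params(name): a dict with "mtx" (3x3 intrinsics, pixels), "extrinsics" (4x4, takes a point from world to camera coordinates); the wrist camera has in their place "tool_from_camera" (4x4, takes a point from camera to tool coordinates, whose origin is the TCP and whose axes are the flange's). Camera axes: x right, y down, z forward; pixel columns grow to the right and rows downward; lengths in m; the calibration is good to about 2 mm. A picture is of the moment at which its call begins: read the wrist's pose just before it. camera_params takes no time and is no camera call.
- hand_in(): hands the job in; it is judged then, once.
The state is a dict: "clock": time; "joint_pos": joint angles; "joint_velocities": joint speeds; "tau": joint torques, N m; "position": TCP position; "ee_rot": TCP orientation; "ft_force": force on the tool from outside, world axes, zero at the start; "torque": the same for the moment, N m; "grip_width": opening from 0.0 (shut) to 1.0 (fully open); "grasp_force": force on a finger pad.
Only numpy, scipy, OpenCV 4.12 (cv2) and the standard library are available. Lean on these libraries where they do the work, as an engineer would, in place of code of your own. Each camera call takes 0.05 s, during which the arm holds its last target. There are 200 camera calls.

### The job

Clear the four empty steel sauce pots off their row of tiles into the three-bay steel caddy. The wide, tall and squat pots go one to a bay, standing flat, in the same left-to-right order as they had on the tiles (leave the slim one out of the count), and the slim pot nests upright inside the wide one, right down on its floor, with its handle fanned well out to one side of the wide pot's handle. Do not shift or knock over the glass sauce bottle beside the rows.

Things in the scene. Friction and masses are not known exactly. Their poses are not given: they have to be found in the camera images.
- wide_pot (a point): The WIDE pot, low and the largest across. Steel, 46 mm high, 60 mm across at the foot, 66 mm at the rim, wall and floor 3 mm, 220 g. Flat level handle, 15 mm wide, 8 mm thick, along its -x axis, 36 mm above the foot, ending 95 mm from the axis. Point: on the axis half-way up; z up.
- tall_pot (a point): The TALL pot, the highest, of middling width. Steel, 80 mm high, 54 mm across at the foot, 56 mm at the rim, wall and floor 3 mm, 220 g. Flat level handle, 15 mm wide, 8 mm thick, along its -x axis, 66 mm above the foot, ending 90 mm from the axis. Point: on the axis half-way up; z up.
- squat_pot (a point): The SQUAT pot, low like the wide one but clearly narrower. Steel, 44 mm high, 50 mm across at the foot, 54 mm at the rim, wall and floor 3 mm, 160 g. Flat level handle, 15 mm wide, 8 mm thick, along its -x axis, 35 mm above the foot, ending 88 mm from the axis. Point: on the axis half-way up; z up.
- slim_pot (a point): The SLIM pot, the narrowest, fairly high. Steel, 68 mm high, 36 mm across at the foot, 42 mm at the rim, wall and floor 3 mm, 140 g. Flat level handle, 15 mm wide, 8 mm thick, along its -x axis, 57 mm above the foot, ending 72 mm from the axis. Point: on the axis half-way up; z up. Nested in the wide pot it stands on that pot's floor, its top 25 mm and its handle above the wide rim.
- tile_wide: Square terracotta tile, 86 mm, 10 mm thick, fixed, under the wide pot at the start. Origin at the centre of its underside; its top is 22 mm above the table. The four tiles lie in one straight row, 100 mm apart, on a board; their y axis runs along the row to the left, x away from the robot.
- tile_tall: Square terracotta tile, 86 mm, 10 mm thick, fixed, under the tall pot at the start. Origin at the centre of its underside; its top is 22 mm above the table. The four tiles lie in one straight row, 100 mm apart, on a board; their y axis runs along the row to the left, x away from the robot.
- tile_squat: Square terracotta tile, 86 mm, 10 mm thick, fixed, under the squat pot at the start. Origin at the centre of its underside; its top is 22 mm above the table. The four tiles lie in one straight row, 100 mm apart, on a board; their y axis runs along the row to the left, x away from the robot.
- tile_slim: Square terracotta tile, 86 mm, 10 mm thick, fixed, under the slim pot at the start. Origin at the centre of its underside; its top is 22 mm above the table. The four tiles lie in one straight row, 100 mm apart, on a board; their y axis runs along the row to the left, x away from the robot.
- caddy: Steel pot caddy, fixed, 110 mm deep (x), 310 mm long (y, to the left) plus 24 mm carrying loops. Origin at the centre of its underside, at table height. Three bays in a row, centres at y = +100, 0, -100 mm, x = 0, each 90 x 90 mm clear; flat floor 8 mm above the table; framed by 10 mm round tubes, tops 18 mm above the table.
- bottle: Glass sauce bottle with black cap, 58 mm diameter, 170 mm high, standing loose to the left of the rows. Origin at the centre of its underside.

How it is judged:
At the end, for the whole second after the job is handed in: Wide, tall and squat pots stand flat (0.1 rad, 4 mm) within 22 mm in x and y of their bay centres, in the same left-to-right order as their tiles; the slim pot stands upright on the wide one's floor (18 mm, 4 mm), the two handles' lines at least 26 degrees apart; all released (((y of tile_wide in the frame of tile_tall above 0 m and y of tile_tall in the frame of tile_squat above 0 m and x of wide_pot in the frame of caddy between -0.022 and 0.022 m and y of wide_pot in the frame of caddy between 0.078 and 0.122 m and x of tall_pot in the frame of caddy between -0.022 and 0.022 m and y of tall_pot in the frame of caddy between -0.022 and 0.022 m and x of squat_pot in the frame of caddy between -0.022 and 0.022 m and y of squat_pot in the frame of caddy between -0.122 and -0.078 m) or (y of tile_wide in the frame of tile_squat above 0 m and y of tile_squat in the frame of tile_tall above 0 m and x of wide_pot in the frame of caddy between -0.022 and 0.022 m and y of wide_pot in the frame of caddy between 0.078 and 0.122 m and x of squat_pot in the frame of caddy between -0.022 and 0.022 m and y of squat_pot in the frame of caddy between -0.022 and 0.022 m and x of tall_pot in the frame of caddy between -0.022 and 0.022 m and y of tall_pot in the frame of caddy between -0.122 and -0.078 m) or (y of tile_tall in the frame of tile_wide above 0 m and y of tile_wide in the frame of tile_squat above 0 m and x of tall_pot in the frame of caddy between -0.022 and 0.022 m and y of tall_pot in the frame of caddy between 0.078 and 0.122 m and x of wide_pot in the frame of caddy between -0.022 and 0.022 m and y of wide_pot in the frame of caddy between -0.022 and 0.022 m and x of squat_pot in the frame of caddy between -0.022 and 0.022 m and y of squat_pot in the frame of caddy between -0.122 and -0.078 m) or (y of tile_tall in the frame of tile_squat above 0 m and y of tile_squat in the frame of tile_wide above 0 m and x of tall_pot in the frame of caddy between -0.022 and 0.022 m and y of tall_pot in the frame of caddy between 0.078 and 0.122 m and x of squat_pot in the frame of caddy between -0.022 and 0.022 m and y of squat_pot in the frame of caddy between -0.022 and 0.022 m and x of wide_pot in the frame of caddy between -0.022 and 0.022 m and y of wide_pot in the frame of caddy between -0.122 and -0.078 m) or (y of tile_squat in the frame of tile_wide above 0 m and y of tile_wide in the frame of tile_tall above 0 m and x of squat_pot in the frame of caddy between -0.022 and 0.022 m and y of squat_pot in the frame of caddy between 0.078 and 0.122 m and x of wide_pot in the frame of caddy between -0.022 and 0.022 m and y of wide_pot in the frame of caddy between -0.022 and 0.022 m and x of tall_pot in the frame of caddy between -0.022 and 0.022 m and y of tall_pot in the frame of caddy between -0.122 and -0.078 m) or (y of tile_squat in the frame of tile_tall above 0 m and y of tile_tall in the frame of tile_wide above 0 m and x of squat_pot in the frame of caddy between -0.022 and 0.022 m and y of squat_pot in the frame of caddy between 0.078 and 0.122 m and x of tall_pot in the frame of caddy between -0.022 and 0.022 m and y of tall_pot in the frame of caddy between -0.022 and 0.022 m and x of wide_pot in the frame of caddy between -0.022 and 0.022 m and y of wide_pot in the frame of caddy between -0.122 and -0.078 m)) and z of wide_pot in the frame of caddy between 0.027 and 0.035 m and z of tall_pot in the frame of caddy between 0.044 and 0.052 m and z of squat_pot in the frame of caddy between 0.026 and 0.034 m and horizontal distance between slim_pot and wide_pot below 0.018 m and z of slim_pot in the frame of wide_pot between 0.01 and 0.018 m and angle between the x axis of slim_pot and the x axis of wide_pot, either way round above 0.45 rad and angle between each of wide_pot, tall_pot, squat_pot, slim_pot's own z axis and vertical below 0.1 rad); the robot touches nothing.
It fails at once if the glass sauce bottle is shifted by more than 20 mm or tipped (distance of bottle from where it was at the start of the episode above 0.02 m or angle between bottle's own z axis and vertical above 0.3 rad).
It also fails if it takes over 93 s, if anything falls off the work surface, if the arm or the gripper's body presses on something with over 40 N, if the wrist force passes 120 N, or if a joint passes its speed limit or range.

## Working session

There is one attempt and no reset: what is moved stays moved. The work goes in short steps, Python scripts to look and compute and a tool call to move; the robot and the scene stay as the last step left them, time stands still between calls to the robot, and variables do not carry over. Pictures are saved under pics/ and viewed, at most 14 in all, crops included, and the job is handed in when it is done.

Besides the shell and the picture viewer there is one more tool, called after ">>>" as a command line: name --argument value ..., lists and objects as JSON in quotes. step_arm: Moves the arm, as the interface text tells. Its arguments: {"type":"object","properties":{"commands":{"type":"array","items":{"type":"number"}},"squeeze":{"type":"number"}},"required":["commands"]}

```bash
mkdir -p pics; ls; python3 - <<'E'
from workcell import *
import cv2
for n in("scene","side"):
    cv2.imwrite(f"pics/{n}0.png",camera(n)[:,:,::-1])
    p=camera_params(n);print(n,p["mtx"],p["extrinsics"])
print(camera_params("wrist"));print(get_obs())
E
```

```text
pics
scene [[486.24409281   0.         320.74469643]
 [  0.         486.24409281 234.70643803]
 [  0.           0.           1.        ]] [[ 0.12999055  0.99149759 -0.00591566 -0.16174131]
 [ 0.59095275 -0.08226504 -0.80250066 -0.26851006]
 [-0.79616412  0.10082162 -0.5966219   1.2459142 ]
 [ 0.          0.          0.          1.        ]]
side [[551.79565266   0.         326.22452704]
 [  0.         551.79565266 234.29373152]
 [  0.           0.           1.        ]] [[ 0.99238621 -0.12290552  0.00798973 -0.53806077]
 [-0.06697425 -0.59294111 -0.80245579  0.12027138]
 [ 0.10336368  0.79581095 -0.59665809  0.74654769]
 [ 0.          0.          0.          1.        ]]
{'mtx': array([[395.95121095,   0.        , 307.43214982],
       [  0.        , 395.95121095, 238.9415852 ],
       [  0.        ,   0.        ,   1.        ]]), 'tool_from_camera': array([[ 5.57522687e-04, -9.47899677e-01, -3.18568505e-01,
         8.09876927e-02],
       [ 9.99999815e-01,  4.51473722e-04,  4.06728182e-04,
         2.33892092e-04],
       [-2.41712203e-04, -3.18568673e-01,  9.47899753e-01,
        -1.42868889e-01],
       [ 0.00000000e+00,  0.00000000e+00,  0.00000000e+00,
         1.00000000e+00]])}
{'clock': 0.1, 'joint_pos': array([ 1.23143925,  0.33280888, -0.06470497,  1.46088368,  0.02160679,
        1.34990269, -0.08853636]), 'joint_velocities': array([-0.00090259, -0.00207902, -0.00110604, -0.00294605,  0.00051557,
        0.00111358, -0.00055854]), 'tau': array([ 4.67663267e-04, -6.26745987e+01,  4.84150287e-02, -3.92434001e+01,
        1.63134380e-02,  6.76294687e-03,  5.54078485e-05]), 'position': array([ 0.19456733, -0.59357585,  0.2305828 ]), 'ee_rot': array([ 9.87484922e-01,  1.57712084e-01, -1.35161592e-04, -6.39292714e-04]), 'ft_force': array([-0.78504209, -0.30610518,  0.06475951]), 'torque': array([-0.02293368,  0.01937754, -0.0258301 ]), 'grasp_force': 0.0, 'grip_width': 0.9963020517006013}
```

View pics/scene0.png

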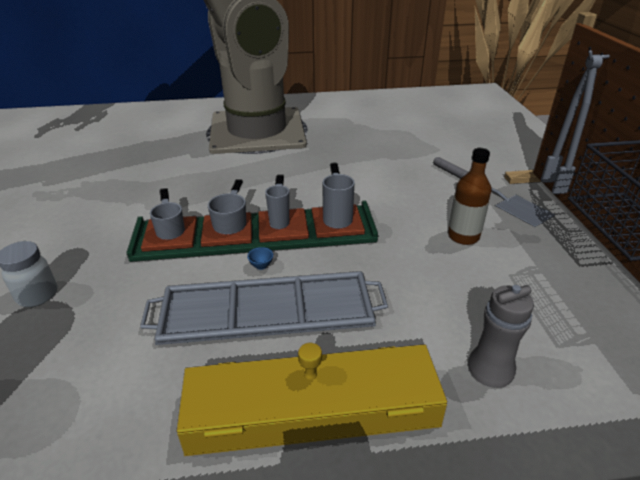

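View pics/side0.png

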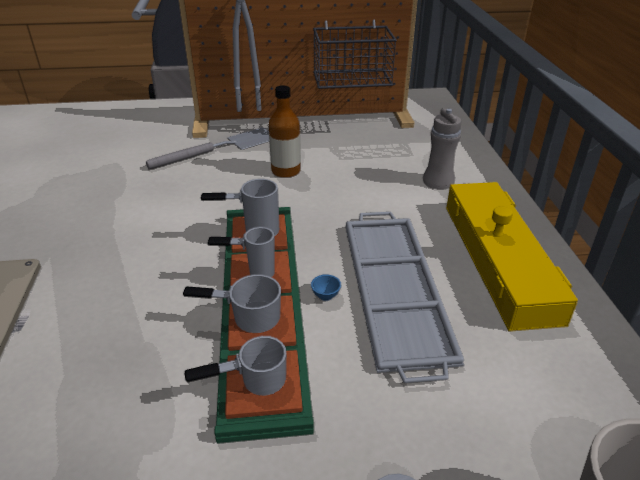

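The scene view looks back at the robot, so image right is +y. From +y to −y the pots are tall (338,200), slim (278,205), wide (227,210) and squat (167,218). The caddy is at about (266,305), with a blue bowl at (260,258) and the bottle at (469,195). In the bays, left to right, that makes tall, wide, squat.

```bash
cat > h.py <<'E'
from workcell import *
import numpy as np, cv2
from scipy.spatial.transform import Rotation as R
def cam(n,obs=None):
    p=camera_params(n)
    if n=="wrist":
        T=np.eye(4);T[:3,:3]=R.from_quat(obs["ee_rot"]).as_matrix();T[:3,3]=obs["position"]
        return p["mtx"],T@p["tool_from_camera"]
    return p["mtx"],np.linalg.inv(p["extrinsics"])
def ray(c,uv,z):
    K,T=c
    d=T[:3,:3]@np.linalg.solve(K,[uv[0],uv[1],1]);o=T[:3,3]
    return (o+d*(z-o[2])/d[2])
def proj(c,P):
    K,T=c;q=np.linalg.inv(T)@np.append(P,1);q=K@q[:3];return q[:2]/q[2]
E
python3 - <<'E'
from h import *
np.set_printoptions(precision=3,suppress=True)
c=cam("scene");s=cam("side")
rim={'squat':((167,207),(263,351),.066),'wide':((227,199),(256,291),.068),'slim':((278,189),(259,237),.09),'tall':((339,181),(260,188),.102)}
for k,(a,b,z) in rim.items(): print(k,ray(c,a,z),ray(s,b,z))
hand={'squat':((165,194),(190,374),.057),'wide':((238,184),(188,292),.058),'slim':((281,180),(211,240),.079),'tall':((333,167),(204,196),.088)}
for k,(a,b,z) in hand.items(): print(k,'handle',ray(c,a,z),ray(s,b,z))
print('caddy',[ray(c,p,.018) for p in((162,285),(364,275),(375,322),(158,338))],[ray(s,p,.018) for p in((348,221),(406,220),(456,355),(379,364))])
print('bottle',ray(c,(467,240),0),ray(s,(285,172),0),'knob',ray(s,(503,212),.09),'bowl',ray(s,(326,290),.02))
E
```

```text
squat [ 0.441 -0.162  0.066] [ 0.45  -0.161  0.066]
wide [ 0.432 -0.059  0.068] [ 0.444 -0.061  0.068]
slim [0.447 0.031 0.09 ] [0.451 0.024 0.09 ]
tall [0.456 0.136 0.102] [0.456 0.132 0.102]
squat handle [ 0.381 -0.174  0.057] [ 0.368 -0.176  0.057]
wide handle [ 0.366 -0.042  0.058] [ 0.356 -0.042  0.058]
slim handle [0.398 0.038 0.079] [0.384 0.039 0.079]
tall handle [0.38  0.137 0.088] [0.37  0.141 0.088]
caddy [array([ 0.588, -0.161,  0.018]), array([0.608, 0.152, 0.018]), array([0.708, 0.148, 0.018]), array([ 0.697, -0.153,  0.018])] [array([0.597, 0.148, 0.018]), array([0.693, 0.14 , 0.018]), array([ 0.686, -0.152,  0.018]), array([ 0.588, -0.155,  0.018])]
bottle [0.52  0.358 0.   ] [0.505 0.351 0.   ] knob [0.809 0.045 0.09 ] bowl [ 0.54  -0.017  0.02 ]
```

>>> step_arm --commands '[85, 0.375, 0.89, 0.25, 0, 0, -0.112, 85, 0.375, 0.89, 0.25, 0, 0, -0.112, 85, 0.375, 0.89, 0.25, 0, 0, -0.112, 85, 0.375, 0.89, 0.25, 0, 0, -0.112, 85, 0.375, 0.89, 0.25, 0, 0, -0.112, 85, 0.375, 0.89, 0.25, 0, 0, -0.112, 85, 0.375, 0.89, 0.25, 0, 0, -0.112, 85, 0.375, 0.89, 0.25, 0, 0, -0.112, 85, 0.375, 0.89, 0.25, 0, 0, -0.112, 85, 0.375, 0.89, 0.25, 0, 0, -0.112]' --squeeze 60

```text
clock: 1.35
position: [0.4204, -0.0567, 0.3821]
ee_rot: [1.0, -0.016, 0.0, 0.0]
ft_force: [0.0, 0.4, -0.2]
grip_width: 0.994
grasp_force: 0.0
```

```bash
python3 - <<'E'
from h import *
o=get_obs();im=camera("wrist")
np.savez("w1.npz",im=im,p=o["position"],q=o["ee_rot"])
print(o["position"],o["ee_rot"],o["clock"],o["joint_pos"],o["joint_velocities"].max())
cv2.imwrite("pics/w1.png",im[:,:,::-1])
E
```

```text
[ 0.42035729 -0.05674495  0.3820921 ] [ 9.99873955e-01 -1.58685039e-02  4.67110737e-04  2.16794326e-04] 1.35 [ 0.71741109 -0.14448776 -0.59786943  1.64710368 -0.08087847  1.61305934
 -1.48163284] 0.1579763869232101
```

View pics/w1.png

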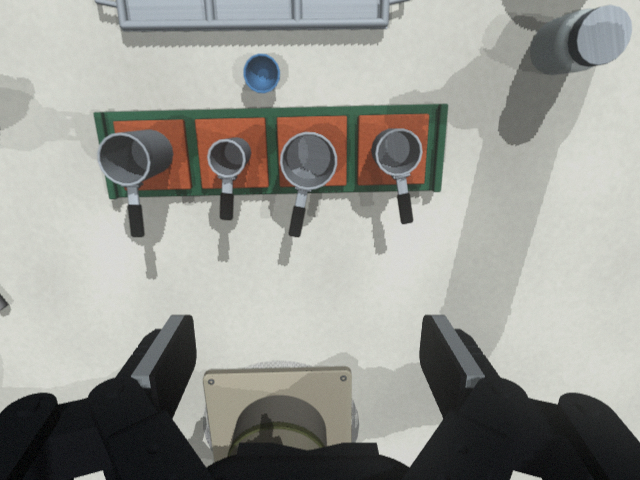

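Wrist view shows the rims at tall (127,158), slim (227,158), wide (308,160) and squat (399,152), with the black handle ends below them. The handles are only slightly yawed. The near caddy edge runs along y≈25 px. Next I'll refine these with Hough circles and handle masks.

```bash
cat > m.py <<'E'
from h import *
np.set_printoptions(precision=4,suppress=True)
d=np.load("w1.npz");im=d["im"];c=cam("wrist",dict(position=d["p"],ee_rot=d["q"]))
g=cv2.cvtColor(im,cv2.COLOR_RGB2GRAY)
for k,uv,z,r,hz,hp in(('tall',(127,158),.102,.028,.088,(137,220)),('slim',(227,158),.09,.021,.079,(227,205)),('wide',(308,160),.068,.033,.058,(298,222)),('squat',(399,152),.066,.027,.057,(405,208))):
    P=ray(c,uv,z);e=np.linalg.norm(proj(c,P+[0,r,0])-proj(c,P))
    x0,y0=uv[0]-45,uv[1]-45;roi=cv2.resize(g[y0:y0+90,x0:x0+90],None,fx=4,fy=4,interpolation=cv2.INTER_CUBIC)
    h=cv2.HoughCircles(roi,cv2.HOUGH_GRADIENT,1,400,param1=120,param2=12,minRadius=int(4*e-8),maxRadius=int(4*e+8))
    ctr=h[0,0,:2]/4+[x0,y0]-.4 if h is not None else np.array(uv,float)
    bx,by=hp;m=(im[by-35:by+35,bx-25:bx+25].max(2)<45).astype('u1')
    n,l,st,ce=cv2.connectedComponentsWithStats(m);i=1+st[1:,4].argmax();cb=ce[i]+[bx-25,by-35]
    A=ray(c,ctr,z);B=ray(c,cb,hz);v=B-A
    print(k,ctr,h[0,0,2]/4,e,A,'yaw deg',np.degrees(np.arctan2(-v[1],-v[0])),np.hypot(*v[:2]),st[i,4])
m=((im[:,:,0]>120)&(im[:,:,2]<90)&(im[:,:,1]<110)).astype('u1')
cs,_=cv2.findContours(m,0,2)
for q in cs:
    if cv2.contourArea(q)>1000:
        print('tile',[ray(c,p,.022)[:2] for p in cv2.boxPoints(cv2.minAreaRect(q))])
print('caddy near corners',ray(c,(125,29),.018),ray(c,(390,21),.018))
E
python3 m.py
```

```text
tall [126.225 155.725] 26.45 26.436493561829398 [0.458 0.132 0.102] yaw deg -1.9300416733095285 0.07095320176220705 10
slim [226.725 158.975] 18.3 19.323907622805848 [0.4499 0.0291 0.09  ] yaw deg -3.9216623591456035 0.046448328009718425 34
wide [307.975 160.225] 28.775 28.90099415174152 [ 0.443  -0.0589  0.068 ] yaw deg -7.950001473181801 0.0626452107431259 5
squat [399.225 150.725] 22.75 23.740392325253858 [ 0.4501 -0.1631  0.066 ] yaw deg 3.7686779153717946 0.05588437874184338 6
tile [array([0.4917, 0.1771]), array([0.4923, 0.0871]), array([0.4066, 0.0945]), array([0.4058, 0.1896])]
tile [array([0.4909, 0.0771]), array([ 0.4911, -0.0083]), array([ 0.4061, -0.0059]), array([0.4057, 0.0843])]
tile [array([ 0.4913, -0.0229]), array([ 0.4887, -0.1066]), array([ 0.4042, -0.1066]), array([ 0.407 , -0.0182])]
tile [array([ 0.4078, -0.1215]), array([ 0.4921, -0.1224]), array([ 0.4879, -0.2062]), array([ 0.4032, -0.21  ])]
caddy near corners [0.5918 0.1462 0.018 ] [ 0.5906 -0.1572  0.018 ]
```

>>> step_arm --commands '[85, 0.039, 0.001, -0.384, 0, 0, -0.167, 85, 0.039, 0.001, -0.384, 0, 0, -0.167, 85, 0.039, 0.001, -0.384, 0, 0, -0.167, 85, 0.039, 0.001, -0.384, 0, 0, -0.167, 85, 0.039, 0.001, -0.384, 0, 0, -0.167, 85, 0.039, 0.001, -0.384, 0, 0, -0.167, 85, 0.039, 0.001, -0.384, 0, 0, -0.167, 85, 0.039, 0.001, -0.45, 0, 0, -0.167, 85, 0.039, 0.001, -0.45, 0, 0, -0.167, 85, 0.039, 0.001, -0.45, 0, 0, -0.167]'

```text
clock: 2.65
position: [0.4439, -0.0594, 0.1129]
ee_rot: [0.961, -0.276, 0.001, 0.0]
ft_force: [0.9, -0.2, 0.8]
grip_width: 0.996
grasp_force: 0.0
```

```bash
python3 - <<'E'
from h import *
o=get_obs();im=camera("wrist")
print(o["position"],o["ee_rot"],o["clock"],o["joint_pos"])
a=np.hstack([im[::1,:,::-1][:, :],camera("side")[:,:,::-1]]);cv2.imwrite("pics/w2.png",cv2.resize(a,(800,300)))
E
```

```text
[ 0.44393252 -0.05938078  0.11294318] [ 9.61104042e-01 -2.76185414e-01  7.98140102e-04  2.24780832e-06] 2.65 [ 0.70791378  0.10205167 -0.69783973  2.0217232   0.07641412  1.04129513
 -2.15635288]
```

View pics/w2.png

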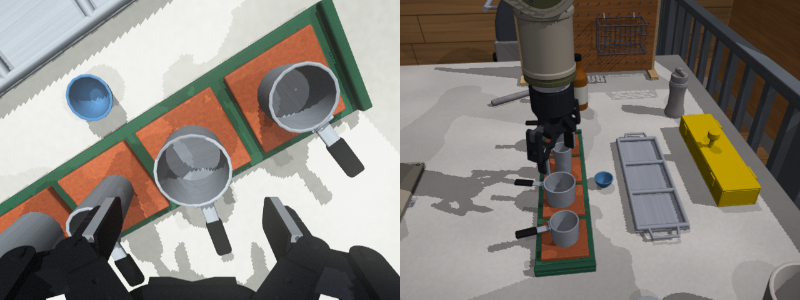

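```bash
python3 - <<'E'
from h import *
o=get_obs();c=cam("wrist",o)
print(ray(c,(309,264),.068),proj(c,[.443,-.059,.068]),proj(c,o["position"]))
im=camera("wrist");g=cv2.cvtColor(im,cv2.COLOR_RGB2GRAY)
h=cv2.HoughCircles(g,cv2.HOUGH_GRADIENT,1,400,param1=120,param2=20,minRadius=55,maxRadius=70);print(h);print(ray(c,h[0,0,:2],.068))
E
```

```text
[ 0.44743946 -0.06358251  0.068     ] [306.02227232 275.14565041] [305.20372087 316.89518207]
[[[308.5 267.5  59.5]]]
[ 0.44593618 -0.06234207  0.068     ]
```

Both views agree: the pot is centred between the fingers, within 3 mm. I'll descend, grip and lift.

>>> step_arm --commands '[85, 0.002, -0.003, -0.07, 0, 0, 0, 85, 0.002, -0.003, -0.13, 0, 0, 0, 85, 0.002, -0.003, -0.13, 0, 0, 0, 85, 0.002, -0.003, -0.13, 0, 0, 0, 50, 0.002, -0.003, -0.13, 0, 0, 0, 50, 0.002, -0.003, -0.13, 0, 0, 0, 50, 0.002, -0.003, -0.13, 0, 0, 0, 50, 0.002, -0.003, -0.13, 0, 0, 0, 50, 0.002, -0.003, -0.13, 0, 0, 0, 50, 0.002, -0.003, -0.13, 0, 0, 0]' --squeeze 50

```text
clock: 4.05
position: [0.4454, -0.0613, 0.0352]
ee_rot: [0.961, -0.276, 0.001, 0.0]
ft_force: [-3.6, 0.6, 13.4]
grip_width: 0.736
grasp_force: 51.7
```

>>> step_arm --commands '[50, 0, 0, 0.1, 0, 0, 0, 50, 0, 0, 0.2, 0, 0, 0, 50, 0, 0, 0.2, 0, 0, 0, 50, 0.085, 0.024, 0.2, 0, 0, 0, 50, 0.17, 0.048, 0.2, 0, 0, 0, 50, 0.25, 0.072, 0.2, 0, 0, 0, 50, 0.336, 0.096, 0.2, 0, 0, 0, 50, 0.336, 0.096, 0.2, 0, 0, 0, 50, 0.336, 0.096, 0.2, 0, 0, 0, 50, 0.336, 0.096, 0.2, 0, 0, 0]'

```text
clock: 5.3
position: [0.6451, -0.0042, 0.1535]
ee_rot: [0.961, -0.276, 0.0, 0.001]
ft_force: [0.6, 0.1, -2.8]
grip_width: 0.736
grasp_force: 57.4
```

```bash
python3 - <<'E'
from h import *
o=get_obs();im=camera("wrist")
print(o["position"],o["ee_rot"],o["clock"],o["joint_pos"],o["grip_width"])
c=cam("wrist",o)
for p in((.591,.146),(.591,-.154),(.701,.146),(.701,-.154),(.646,-.004)): print(proj(c,[*p,.018]))
a=np.hstack([im[::1,:,::-1][:, :],camera("side")[:,:,::-1]]);cv2.imwrite("pics/w3.png",cv2.resize(a,(800,300)))
cv2.imwrite("w3full.png",im[:,:,::-1])
E
```

```text
[ 0.64514048 -0.00421198  0.15347669] [ 9.61023083e-01 -2.76467629e-01  6.00290581e-05  5.28826556e-04] 5.3 [ 0.44727436  0.52142158 -0.70385392  1.47145244  0.34476259  1.27509078
 -2.42268877] 0.7362930959271413
[187.68263854 368.54910495]
[526.48040108 177.62263013]
[ 98.70603623 264.72841232]
[459.92748672  30.19167127]
[305.01965172 222.71769282]
```

View pics/w3.png

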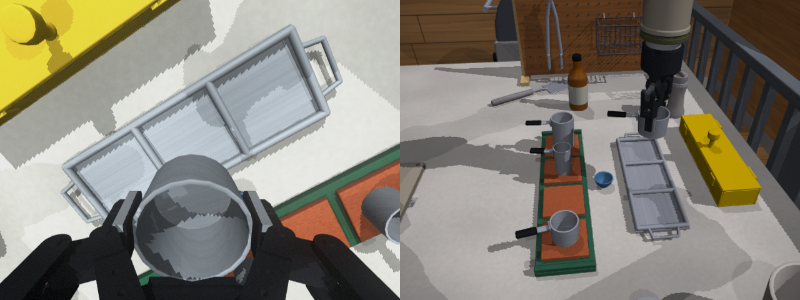

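The caddy corners match the prediction to within a few mm, and the pot is held straight above the middle bay. I'll lower and release it.

>>> step_arm --commands '[50, -0.002, 0, -0.09, 0, 0, 0, 50, -0.002, 0, -0.17, 0, 0, 0, 50, -0.002, 0, -0.2, 0, 0, 0, 50, -0.002, 0, -0.22, 0, 0, 0, 50, -0.002, 0, -0.222, 0, 0, 0, 50, -0.002, 0, -0.222, 0, 0, 0, 78, -0.002, 0, -0.222, 0, 0, 0, 78, -0.002, 0, -0.222, 0, 0, 0, 78, -0.002, 0, -0.222, 0, 0, 0, 78, -0.002, 0, -0.222, 0, 0, 0]'

```text
clock: 6.65
position: [0.6448, -0.0035, 0.0202]
ee_rot: [0.961, -0.276, 0.0, 0.0]
ft_force: [-0.1, -0.2, 0.1]
grip_width: 0.914
grasp_force: 0.0
```

>>> step_arm --commands '[80, 0, 0, 0.1, 0, 0, 0, 80, 0, 0, 0.2, 0, 0, 0, 80, -0.08, -0.066, 0.217, 0, 0, 0.05, 80, -0.16, -0.132, 0.217, 0, 0, 0.1, 80, -0.24, -0.2, 0.217, 0, 0, 0.15, 80, -0.325, -0.265, 0.217, 0, 0, 0.167, 80, -0.325, -0.265, 0.167, 0, 0, 0.167, 80, -0.325, -0.265, 0.15, 0, 0, 0.167, 80, -0.325, -0.265, 0.15, 0, 0, 0.167, 80, -0.325, -0.265, 0.15, 0, 0, 0.167]'

```text
clock: 7.9
position: [0.4509, -0.1615, 0.1108]
ee_rot: [1.0, -0.016, 0.0, -0.0]
ft_force: [-0.1, 0.7, -0.8]
grip_width: 0.936
grasp_force: 0.0
```

```bash
python3 - <<'E'
from h import *
o=get_obs();im=camera("wrist")
print(o["position"],o["ee_rot"],o["clock"],o["joint_pos"],o["grip_width"])
c=cam("wrist",o);g=cv2.cvtColor(im,cv2.COLOR_RGB2GRAY)
e=proj(c,[.45,-.163,.066]);print(e)
h=cv2.HoughCircles(g,cv2.HOUGH_GRADIENT,1,400,param1=120,param2=20,minRadius=42,maxRadius=62);print(h);print(ray(c,h[0,0,:2],.066))
a=np.hstack([im[::1,:,::-1][:, :],camera("side")[:,:,::-1]]);cv2.imwrite("pics/w4.png",cv2.resize(a,(800,300)))
E
```

```text
[ 0.45086876 -0.16154178  0.1108423 ] [ 9.99863786e-01 -1.64966992e-02  4.89717635e-04 -1.67285677e-04] 7.9 [ 1.00744622  0.20651232 -0.81793733  1.94627003  0.17193837  1.05850911
 -1.48833883] 0.9359176599803077
[309.1315114 273.7485078]
[[[306.5 275.5  48.1]]]
[ 0.44906235 -0.16161203  0.066     ]
```

View pics/w4.png

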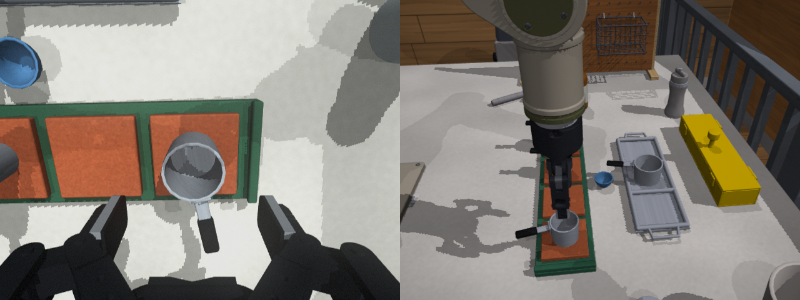

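The wide pot stands in the middle bay, and the squat rim at (307,275) matches. Next: descend, grip, lift.

>>> step_arm --commands '[80, -0.001, 0, -0.07, 0, 0, 0, 80, -0.001, 0, -0.126, 0, 0, 0, 80, -0.001, 0, -0.126, 0, 0, 0, 38, -0.001, 0, -0.126, 0, 0, 0, 38, -0.001, 0, -0.126, 0, 0, 0, 38, -0.001, 0, -0.126, 0, 0, 0, 38, -0.001, 0, -0.126, 0, 0, 0, 38, -0.001, 0, -0.126, 0, 0, 0, 38, -0.001, 0, -0.03, 0, 0, 0, 38, -0.001, 0, 0.07, 0, 0, 0]' --squeeze 50

```text
clock: 9.25
position: [0.449, -0.1621, 0.1544]
ee_rot: [1.0, -0.017, 0.0, -0.0]
ft_force: [1.1, -0.9, -2.2]
grip_width: 0.605
grasp_force: 53.8
```

>>> step_arm --commands '[38, 0.08, 0.025, 0, 0, 0, 0, 38, 0.16, 0.05, 0, 0, 0, 0, 38, 0.24, 0.075, 0, 0, 0, 0, 38, 0.325, 0.098, 0, 0, 0, 0, 38, 0.325, 0.098, 0, 0, 0, 0, 38, 0.325, 0.098, -0.09, 0, 0, 0, 38, 0.325, 0.098, -0.17, 0, 0, 0, 38, 0.325, 0.098, -0.205, 0, 0, 0, 38, 0.325, 0.098, -0.217, 0, 0, 0, 38, 0.325, 0.098, -0.217, 0, 0, 0]'

```text
clock: 10.5
position: [0.6452, -0.1039, 0.024]
ee_rot: [1.0, -0.018, 0.001, 0.0]
ft_force: [0.2, 0.6, -2.1]
grip_width: 0.603
grasp_force: 53.8
```

>>> step_arm --commands '[38, 0, 0, 0, 0, 0, 0, 65, 0, 0, 0, 0, 0, 0, 65, 0, 0, 0, 0, 0, 0, 65, 0, 0, 0, 0, 0, 0, 65, 0, 0, 0, 0, 0, 0, 65, 0, 0, 0.08, 0, 0, 0, 65, 0, 0, 0.16, 0, 0, 0, 65, 0, 0, 0.22, 0, 0, 0, 65, 0, 0, 0.22, 0, 0, 0, 65, 0, 0, 0.22, 0, 0, 0]'

```text
clock: 11.75
position: [0.6437, -0.1038, 0.1532]
ee_rot: [1.0, -0.018, -0.0, 0.0]
ft_force: [-0.1, -1.0, 0.0]
grip_width: 0.762
grasp_force: 0.0
```

```bash
python3 - <<'E'
from h import *
o=get_obs();im=camera("wrist")
print(o["position"],o["ee_rot"],o["clock"],o["joint_pos"],o["grip_width"])
c=cam("wrist",o)
g=cv2.cvtColor(im,cv2.COLOR_RGB2GRAY)
for n,p,z,r in(('squat',(.644,-.104),.052,.027),('wide',(.644,-.004),.054,.033)):
    e=proj(c,[*p,z]);rr=np.linalg.norm(proj(c,[p[0],p[1]+r,z])-e);print(n,e,rr)
a=np.hstack([im[::1,:,::-1][:, :],camera("scene")[:,:,::-1]]);cv2.imwrite("pics/w5.png",cv2.resize(a,(800,300)))
E
```

```text
[ 0.64374937 -0.10382067  0.15317466] [ 9.99845984e-01 -1.75443542e-02 -4.39272420e-04  1.07187522e-04] 11.75 [ 0.65623942  0.56780226 -0.8009489   1.44709953  0.4123574   1.30097701
 -1.78193203] 0.762370972323961
squat [306.65446221 237.17342753] 41.54014825575046
wide [152.19950453 243.24422967] 50.722100663511995
```

View pics/w5.png

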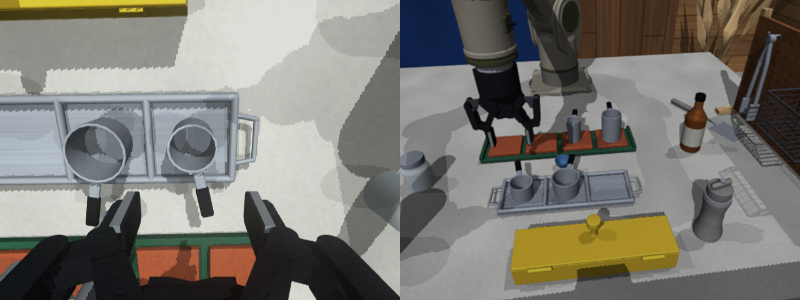

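>>> step_arm --commands '[65, -0.08, 0.055, 0, 0, 0, 0, 65, -0.16, 0.11, 0, 0, 0, 0, 65, -0.24, 0.165, 0, 0, 0, 0, 65, -0.324, 0.222, 0, 0, 0, 0, 65, -0.324, 0.222, 0, 0, 0, 0, 65, -0.324, 0.222, 0, 0, 0, 0, 65, -0.324, 0.222, -0.04, 0, 0, 0, 65, -0.324, 0.222, -0.04, 0, 0, 0, 65, -0.324, 0.222, -0.04, 0, 0, 0, 65, -0.324, 0.222, -0.04, 0, 0, 0]'

```text
clock: 13.1
position: [0.4503, 0.0295, 0.1305]
ee_rot: [1.0, -0.018, 0.0, -0.0]
ft_force: [0.3, -0.6, -0.5]
grip_width: 0.76
grasp_force: 0.0
```

```bash
python3 - <<'E'
from h import *
o=get_obs();im=camera("wrist")
print(o["position"],o["ee_rot"],o["clock"],o["joint_pos"],o["grip_width"])
c=cam("wrist",o);g=cv2.cvtColor(im,cv2.COLOR_RGB2GRAY)
e=proj(c,[.45,.029,.09]);print(e, np.linalg.norm(e-proj(c,[.45,.05,.09])))
h=cv2.HoughCircles(g[220:400,200:420],cv2.HOUGH_GRADIENT,1,400,param1=120,param2=15,minRadius=38,maxRadius=60);print(h);print(ray(c,h[0,0,:2]+[200,220],.09))
a=np.hstack([im[::1,:,::-1][:, :],camera("side")[:,:,::-1]]);cv2.imwrite("pics/w6.png",cv2.resize(a,(800,300)))
# caddy check from previous view
p=dict(position=np.array([.64375,-.10382,.15317]),ee_rot=np.array([.999846,-.017544,-.00044,.0001]))
c=cam("wrist",p)
for uv in((99,220),(237,220),(381,215),(200,155),(200,291)):print(ray(c,uv,.018))
E
```

```text
[0.45031513 0.02950971 0.13052901] [ 9.99845098e-01 -1.75956944e-02  3.71582439e-04 -1.80968881e-04] 13.1 [ 0.80499801  0.1317692  -1.00710616  1.98420735  0.12543026  1.08912444
 -1.86241564] 0.7604486686818944
[307.25497065 276.20474757] 41.56749625351465
[[[105.5  55.5  39.1]]]
[0.45041745 0.02987098 0.09      ]
[0.65116077 0.04722064 0.018     ]
[ 0.64767019 -0.05327904  0.018     ]
[ 0.64780184 -0.15810606  0.018     ]
[ 0.6951018  -0.03197906  0.018     ]
[ 0.59167027 -0.01940972  0.018     ]
```

View pics/w6.png

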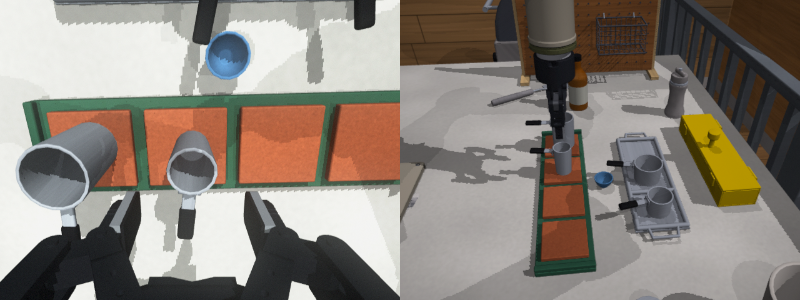

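Slim rim at (305,275) is centred, and its handle points straight back. The squat pot also stands well in its bay. I'll descend to the slim pot's upper rim, grip and lift.

>>> step_arm --commands '[65, 0, 0.001, -0.06, 0, 0, 0, 65, 0, 0.001, -0.102, 0, 0, 0, 65, 0, 0.001, -0.102, 0, 0, 0, 30, 0, 0.001, -0.102, 0, 0, 0, 30, 0, 0.001, -0.102, 0, 0, 0, 30, 0, 0.001, -0.102, 0, 0, 0, 30, 0, 0.001, -0.102, 0, 0, 0, 30, 0, 0.001, -0.102, 0, 0, 0, 30, 0, 0.001, -0.02, 0, 0, 0, 30, 0, 0.001, 0.07, 0, 0, 0]' --squeeze 60

```text
clock: 14.45
position: [0.4494, 0.0304, 0.1737]
ee_rot: [1.0, -0.017, -0.0, -0.0]
ft_force: [0.5, -1.0, -1.3]
grip_width: 0.461
grasp_force: 61.3
```

>>> step_arm --commands '[30, 0.06, -0.01, 0.02, 0, 0, 0.05, 30, 0.12, -0.02, 0.02, 0, 0, 0.1, 30, 0.18, -0.03, 0.02, 0, 0, 0.15, 30, 0.24, -0.04, 0.02, 0, 0, 0.2, 30, 0.3, -0.05, 0.02, 0, 0, 0.25, 30, 0.3245, -0.056, 0.02, 0, 0, 0.278, 30, 0.3245, -0.056, 0, 0, 0, 0.278, 30, 0.3245, -0.056, 0, 0, 0, 0.278, 30, 0.3245, -0.056, 0, 0, 0, 0.278, 30, 0.3245, -0.056, 0, 0, 0, 0.278]'

```text
clock: 15.7
position: [0.6442, -0.0036, 0.1726]
ee_rot: [0.914, 0.407, 0.0, 0.0]
ft_force: [0.8, 0.4, -1.3]
grip_width: 0.462
grasp_force: 61.3
```

```bash
python3 - <<'E'
from h import *
o=get_obs();im=camera("wrist")
print(o["position"],o["ee_rot"],o["clock"],o["joint_pos"],o["grip_width"])
c=cam("wrist",o)
print(proj(c,[.6445,-.004,.054]),proj(c,[.6445,-.104,.052]))
a=np.hstack([im[::1,:,::-1][:, :],camera("side")[:,:,::-1]]);cv2.imwrite("pics/w7.png",cv2.resize(a,(800,300)))
E
```

```text
[ 0.64423602 -0.00355392  0.17255042] [9.13531014e-01 4.06768775e-01 2.10366355e-04 4.53197193e-04] 15.7 [ 0.63385128  0.61607492 -1.01577403  1.4432391   0.52571285  1.37083894
 -1.1346579 ] 0.4618980014553568
[308.24007345 229.709943  ] [396.63087913 322.87878684]
```

View pics/w7.png

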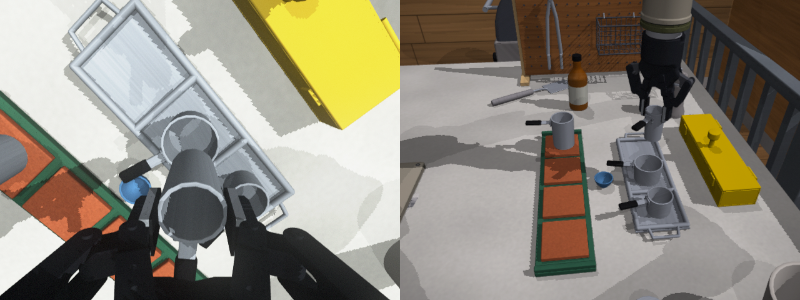

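The slim pot hangs straight over the wide one (rim around (301,227)), handle about 50° off. I'll lower it, then release.

>>> step_arm --commands '[30, -0.0025, 0.002, -0.05, 0, 0, 0, 30, -0.0025, 0.002, -0.09, 0, 0, 0, 30, -0.0025, 0.002, -0.12, 0, 0, 0, 30, -0.0025, 0.002, -0.15, 0, 0, 0, 30, -0.0025, 0.002, -0.17, 0, 0, 0, 30, -0.0025, 0.002, -0.18, 0, 0, 0, 30, -0.0025, 0.002, -0.188, 0, 0, 0, 30, -0.0025, 0.002, -0.188, 0, 0, 0, 30, -0.0025, 0.002, -0.188, 0, 0, 0, 30, -0.0025, 0.002, -0.188, 0, 0, 0]'

```text
clock: 17.05
position: [0.6433, -0.0022, 0.0596]
ee_rot: [0.913, 0.407, 0.0, 0.0]
ft_force: [0.1, -0.0, 1.1]
grip_width: 0.461
grasp_force: 61.5
```

>>> step_arm --commands '[58, 0, 0, 0, 0, 0, 0, 58, 0, 0, 0, 0, 0, 0, 58, 0, 0, 0, 0, 0, 0, 58, 0, 0, 0, 0, 0, 0, 58, 0, 0, 0.03, 0, 0, 0, 58, 0, 0, 0.1, 0, 0, 0, 58, 0, 0, 0.2, 0, 0, 0, 58, 0, 0, 0.25, 0, 0, 0, 58, 0, 0, 0.25, 0, 0, 0, 58, 0, 0, 0.25, 0, 0, 0]'

```text
clock: 18.3
position: [0.6427, -0.0024, 0.2091]
ee_rot: [0.913, 0.407, -0.0, 0.0]
ft_force: [0.1, 0.2, -0.7]
grip_width: 0.678
grasp_force: 0.0
```

```bash
python3 - <<'E'
from h import *
o=get_obs();im=camera("wrist")
print(o["position"],o["ee_rot"],o["clock"],o["joint_pos"],o["grip_width"])
c=cam("wrist",o)
print(proj(c,[.643,-.003,.054]),proj(c,[.643,-.003,.079]))
a=np.hstack([im[::1,:,::-1][:, :],camera("side")[:,:,::-1]]);cv2.imwrite("pics/w8.png",cv2.resize(a,(800,300)))
E
```

```text
[ 0.64270327 -0.00238446  0.20914945] [ 9.13424641e-01  4.07007857e-01 -1.11978751e-04  1.30635939e-04] 18.3 [ 0.63718596  0.5876705  -1.0323905   1.40029275  0.50166782  1.43160469
 -1.11962706] 0.6778089819427215
[308.45444001 215.84227177] [308.54098654 225.00886524]
```

View pics/w8.png

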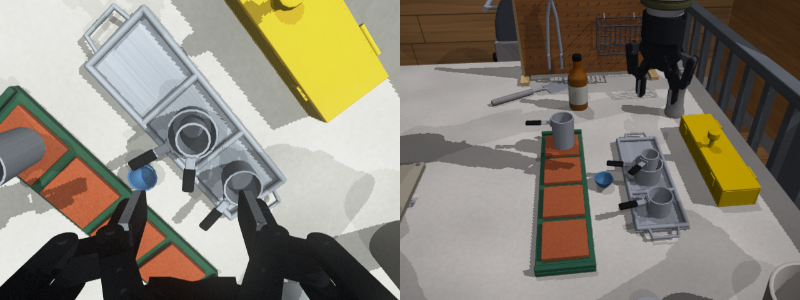

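Slim is nested at (309,224), exactly the rim position expected with its foot on the wide floor. Handles are about 50° apart. Now the tall pot.

>>> step_arm --commands '[75, -0.06, 0.045, 0, 0, 0, -0.05, 75, -0.12, 0.09, 0, 0, 0, -0.1, 75, -0.18, 0.135, 0, 0, 0, -0.15, 75, -0.24, 0.18, 0, 0, 0, -0.2, 75, -0.308, 0.225, 0, 0, 0, -0.25, 75, -0.308, 0.225, 0, 0, 0, -0.278, 75, -0.308, 0.225, -0.06, 0, 0, -0.278, 75, -0.308, 0.225, -0.1, 0, 0, -0.278, 75, -0.308, 0.225, -0.1, 0, 0, -0.278, 75, -0.308, 0.225, -0.1, 0, 0, -0.278]'

```text
clock: 19.65
position: [0.4583, 0.133, 0.1498]
ee_rot: [1.0, -0.017, 0.0, -0.0]
ft_force: [-0.3, -0.3, 0.2]
grip_width: 0.882
grasp_force: 0.0
```

```bash
python3 - <<'E'
from h import *
o=get_obs();im=camera("wrist")
print(o["position"],o["ee_rot"],o["clock"],o["joint_pos"],o["grip_width"])
c=cam("wrist",o);g=cv2.cvtColor(im,cv2.COLOR_RGB2GRAY)
e=proj(c,[.458,.132,.102]);r=np.linalg.norm(e-proj(c,[.458,.16,.102]));print(e,r)
x,y=int(e[0])-100,int(e[1])-90
h=cv2.HoughCircles(g[y:y+200,x:x+200],cv2.HOUGH_GRADIENT,1,400,param1=120,param2=15,minRadius=int(r-6),maxRadius=int(r+6));print(h);print(ray(c,h[0,0,:2]+[x,y],.102))
a=np.hstack([im[::1,:,::-1][:, :],camera("side")[:,:,::-1]]);cv2.imwrite("pics/w9.png",cv2.resize(a,(800,300)))
E
```

```text
[0.45833122 0.13297657 0.14980063] [ 9.99848759e-01 -1.73898535e-02  1.12236901e-04 -2.00877028e-04] 19.65 [ 0.63126301  0.20879264 -1.08753069  1.90042194  0.20214635  1.15036248
 -2.13613932] 0.88186540228725
[308.15822672 270.49134586] 53.560880151272926
[[[94.5 99.5 52.9]]]
[0.45296807 0.13514779 0.102     ]
```

View pics/w9.png

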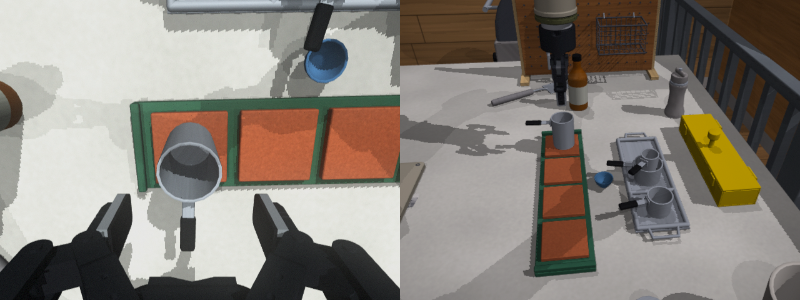

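Tall rim is at about (304,275), 3–4 mm nearer the robot than assumed. I'll correct for that, descend, grip and lift.

>>> step_arm --commands '[75, -0.005, 0.003, -0.06, 0, 0, 0, 75, -0.005, 0.003, -0.12, 0, 0, 0, 75, -0.005, 0.003, -0.139, 0, 0, 0, 40, -0.005, 0.003, -0.139, 0, 0, 0, 40, -0.005, 0.003, -0.139, 0, 0, 0, 40, -0.005, 0.003, -0.139, 0, 0, 0, 40, -0.005, 0.003, -0.139, 0, 0, 0, 40, -0.005, 0.003, -0.139, 0, 0, 0, 40, -0.005, 0.003, -0.05, 0, 0, 0, 40, -0.005, 0.003, 0.05, 0, 0, 0]'

```text
clock: 21.0
position: [0.4543, 0.1343, 0.1801]
ee_rot: [1.0, -0.017, -0.001, -0.0]
ft_force: [1.6, -1.4, -0.9]
grip_width: 0.644
grasp_force: 65.2
```

>>> step_arm --commands '[40, 0.08, -0.016, 0, 0, 0, 0, 40, 0.16, -0.032, 0, 0, 0, 0, 40, 0.24, -0.048, 0, 0, 0, 0, 40, 0.316, -0.062, 0, 0, 0, 0, 40, 0.316, -0.062, 0, 0, 0, 0, 40, 0.316, -0.062, -0.09, 0, 0, 0, 40, 0.316, -0.062, -0.16, 0, 0, 0, 40, 0.316, -0.062, -0.2, 0, 0, 0, 40, 0.316, -0.062, -0.21, 0, 0, 0, 40, 0.316, -0.062, -0.21, 0, 0, 0]'

```text
clock: 22.25
position: [0.6453, 0.0976, 0.0545]
ee_rot: [1.0, -0.018, 0.001, -0.0]
ft_force: [1.3, 0.1, -2.2]
grip_width: 0.646
grasp_force: 65.1
```

>>> step_arm --commands '[40, 0, 0, 0, 0, 0, 0, 70, 0, 0, 0, 0, 0, 0, 70, 0, 0, 0, 0, 0, 0, 70, 0, 0, 0, 0, 0, 0, 70, 0, 0, 0, 0, 0, 0, 70, 0, 0, 0.04, 0, 0, 0, 70, 0, 0, 0.12, 0, 0, 0, 70, 0, 0, 0.2, 0, 0, 0, 70, -0.1, 0, 0.25, 0, 0, 0, 70, -0.1, 0, 0.25, 0, 0, 0]'

```text
clock: 23.5
position: [0.5832, 0.099, 0.2072]
ee_rot: [1.0, -0.016, 0.002, 0.001]
ft_force: [0.7, 0.5, 0.7]
grip_width: 0.82
grasp_force: 0.0
```

```bash
python3 - <<'E'
from h import *
o=get_obs();im=camera("wrist")
print(o["position"],o["clock"],o["ft_force"])
c=cam("wrist",o)
for n,p in(('tall',(.645,.097,.088)),('wide',(.644,-.003,.054)),('slim',(.643,-.003,.079)),('squat',(.644,-.104,.052)),('bay',(.645,.097,.008))): print(n,proj(c,p))
cv2.imwrite("pics/w10.png",im[:,:,::-1]);cv2.imwrite("pics/s10.png",cv2.resize(camera("side")[120:360,250:570,::-1],(640,480)))
E
```

```text
[0.58323718 0.09899229 0.2072292 ] 23.5 [0.74912653 0.492127   0.66535926]
tall [306.22980064 138.41096816]
wide [444.33284626 131.85552866]
slim [456.61653699 135.57716064]
squat [582.70566297 127.11787586]
bay [306.34716234 131.38821206]
```

View pics/w10.png

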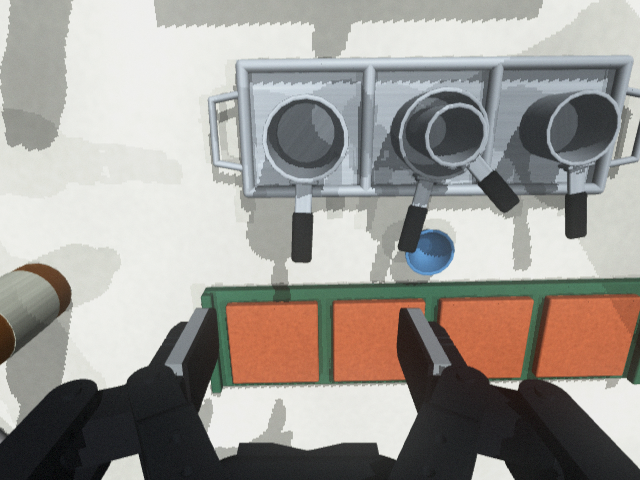

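View pics/s10.png

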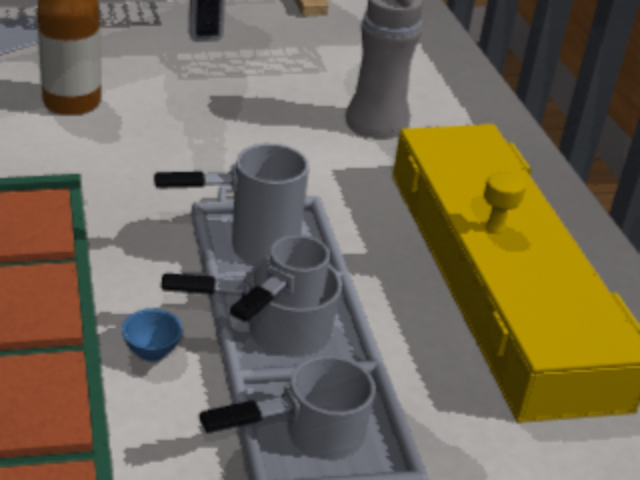

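The wrist view has the tall rim at (306,138), wide (444,133), slim (457,135) and squat (583,128). All match the predicted standing positions, and the handles are fanned about 50° apart. The side view shows every pot upright and the bottle where it was.

```bash
python3 -c "
from workcell import *
print(hand_in())"
```

```text
the job is handed in; nothing more can be done
None
```

I handed the job in at about 23.6 s: the tall, wide and squat pots stand left to right in the caddy with the slim pot nested in the wide one, handles about 50° apart and the bottle untouched; the final pictures matched this, but `hand_in()` gave no verdict.

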